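Wind the bedsit's clockwork kitchen timer and start it

TASK

Wind the clockwork kitchen timer fully, turning its big wing key clockwise (seen from above) in as many partial turns as it takes until you feel it come up firmly against its stop, without straining it. Only then start the timer by sliding the small start tab on its deck all the way to the other end of its slot. Leave the crockery and other things around it where they stand.

Things in the scene. Friction and masses are not known exactly. Their poses are not given: they have to be found in the camera images.
- timer: white plastic kitchen timer, a flat box 170 (x) x 130 (y) x 45 mm tall, held fast to the steel top by its magnetic foot; paper dial on its front (-x) face. Origin: centre of its underside, z up. On its flat deck: the wing key with upright axis at (20, 0) mm, the start tab at x = -60 mm and a hanging hook behind the key
- hook_tip (a point): free tip of the fixed hanging hook (6 mm steel wire): it rises at (76, 0) mm in the timer's frame to 97 mm above the table (wire axis), then runs forward along -x over the key to this tip at (39, 0). The wings pass under it, but a finger reaching down cannot pass, so winding takes several partial turns
- key_hub (a point): point on the key's upright axis, 26 mm above the deck, turning with the key. Steel wing key: two upright flat wings along this frame's +x and -x, each 8 mm thick (y), reaching 44 mm from the axis, from 12 mm to 40 mm above the deck; hub 12 mm in diameter (16 mm over its lowest 12 mm)
- key (a joint): how far the key is wound (rad), growing clockwise seen from above; at 0 the wings lie along the timer's x. It stays where it is left (the mechanism holds it) and turns against about 0.10 Nm when slack to 0.16 Nm when fully wound; the stop is at 6.4
- tab_top (a point): centre of the top of the start tab, a steel block 14 (x) x 12 (y) x 16 mm tall standing 1 mm over the deck (top 17 mm above the deck), at x = -60 mm in the timer's frame. It slides along the timer's y in a dark slot, from y = -15 mm (off) to y = +15 mm (on), against 2 N
- tab (a joint): travel of the start tab (m), 0 off, grows along the timer's +y, 0.030 on at the end stop
- kettle: white kettle, 170 mm across, 196 mm tall, spout to its -y, handle to its +y. Origin: centre of its underside
- mug: terracotta mug, 80 mm across, 90 mm tall, handle to its +y; stands beside the timer. Origin: centre of its underside
- shaker: glass sugar shaker with steel cap, 70 mm across, 143 mm tall; stands on the timer's other side. Origin: centre of its underside
- spoon: wooden spoon, 240 mm long along its x, lying in front of the timer. Origin: centre of its underside (spoon: of its length as laid)
- jar: amber glass jar with steel lid, 66 mm across, 100 mm tall, behind the timer. Origin: centre of its underside
- tin: round tin, 74 mm across, 110 mm tall. Origin: centre of its underside
Mind the look-alikes: they are no part of the job. Leave any purple look-alike of the timer alone.

How it is judged (in metres and radians):
On the way, in this order (a step that is already met when the one before it is completed fails the run):
1. the key is wound to its stop (value of joint key above 6.1 rad), for 0.2 s.
2. the start tab is slid across to the far end of its slot (value of joint tab above 0.025 m), for 0.2 s.
At the end, for the whole second after the job is handed in: the key stands within 0.3 rad of its stop (reading over 6.1 of 6.4) and the start tab within 5 mm of the far end of its slot (over 0.025 m) (value of joint key above 6.1 rad and value of joint tab above 0.025 m); the robot touches nothing.
It fails at once if the timer was strained: the fingers pressed on it or its key with more than 60 N (contact force between the fingers and timer above 60 N).
It fails at once if something standing around was displaced by more than 30 mm (distance of any of kettle, mug, shaker, spoon, jar, tin from where it was at the start of the episode above 0.03 m).
It also fails if it takes over 72 s, if anything falls off the work surface, if the arm or the gripper's body presses on something with over 40 N, if the wrist force passes 120 N, or if a joint passes its speed limit or range.

ROBOT

A 6-joint arm with a two-finger parallel gripper is mounted at the origin on the work surface. World frame = base frame: x ahead of the robot, y to its left, z up, the work surface at z = 0. Lengths are in mm, angles in rad, forces in N, time in s.
With the tool pointing down it reaches from about 350 to 875 mm from the base axis. Payload 4.2 kg.
Tool frame: the origin (TCP) lies midway between the tips of the shut fingers; the grasp point (between the pads) lies 19 mm behind it; y points along the fingers, x is the direction in which the jaws open and shut, and the axes are right-handed (so a half turn about y gives the same grasp; the last joint's range is limited). The gripper opens to 85 mm and grips with 20 to 120 N. Pads are 22 mm wide; open, the fingers measure 114 mm over their backs; the gripper's body (76 mm by 85 mm) begins 54 mm behind the grasp point. The pads swing forward as they close: fully open they stand 13 mm farther back than shut.
Start: joints at [1.569, 0.385, 0.008, 0, -1.194, -0.259], TCP at [161.127, 603.852, 231.312] pointing down, gripper open.
Joint ranges: [-3.14, 3.14], [-1.21, 2.06], [-1.07, 1.41], [-3.16, 2.05], [-2.99, -0.16], [-3.1, 3.1]. Speed limits (rad/s): [2.79, 2.79, 3.14, 3.14, 3.14, 3.14].

INTERFACE

Orientations are given as a unit quaternion [x, y, z, w].
In Python, from bench import read_state, get_image, job_done gives the robot as it stands.
- The arm moves only by the tool play_rows, never from a script. Its argument "series" is a list of rows, each a list of 7 numbers: the shift along the tool's x, y, z in m, then the turn, a rotation vector about the tool's x, y, z in rad, then the finger opening in m, from 0 to 0.0854. In form: [[x, y, z, wx, wy, wz, claw], ...]. A call has 1 to 10 rows; each row shifts and turns the pose as measured when the row begins, along the tool's axes as they then stand; what a row does not reach is not made up. A row lasts 1/10 s, in which the tool goes at most 50 mm and 8.59 degrees, less where a joint would pass 70% of its speed; a pose out of reach is approached as far as the arm can. A call with a gripper value outside its range is refused whole. The fingers move at their own pace and stop on an object; the grip force is fixed at half the most. Time passes only in rows, so rows that do not move let the fingers close. It gives the time, the measured TCP pose, the force and the opening at its end, in the units of the state.
- read_state(): the state, without advancing time (a new reading comes with each control period).
- get_image(name): name is "scene" or "top"; returns a dict with "color" (400x640x3 uint8, red, green, blue), "intrinsics" (3x3 intrinsics, pixels), "origin" and "orientation" of the camera in the world. Camera axes: x right, y down, z forward; pixel columns grow to the right and rows downward; lengths in mm; the calibration is good to about 2 mm. A picture is of the moment at which its call begins. There is no depth.
- job_done(): hands the job in, once; it reports no verdict.
The state is a dict: "clock": time; "joints": joint angles; "joint_vel": joint speeds; "joint_efforts": joint torques, N m; "position": TCP position; "ee_rot": TCP orientation; "contact_force": force on the tool from outside, world axes, zero at the start; "wrist_torque": the same for the moment, N m; "gripper_width": finger opening in mm.
Only numpy, scipy, OpenCV 4.12 (cv2) and the standard library are available. Lean on these libraries where they do the work, as an engineer would, in place of code of your own. Each camera call takes 0.05 s, during which the arm holds its last target. There are 200 camera calls.

## Working session

There is one attempt and no reset: what is moved stays moved. The work goes in short steps, Python scripts to look and compute and a tool call to move; the robot and the scene stay as the last step left them, time stands still between calls to the robot, and variables do not carry over. Pictures are saved under pics/ and viewed, about 8 in all and at most 12, crops included, and the job is handed in when it is done.

Besides the shell and the picture viewer there is one more tool, called in YAML: its name, and indented under it one key for each argument. play_rows: Moves the arm, as the interface text tells. Its arguments: {"type":"object","properties":{"series":{"type":"array","items":{"type":"array","items":{"type":"number"}}}},"required":["series"]}

```bash
mkdir -p pics; python3 - <<'E'
from bench import *
import cv2
for n in("scene","top"):
    d=get_image(n); cv2.imwrite(f"pics/{n}0.png",d["color"][:,:,::-1]); print(n,d["intrinsics"],d["origin"],d["orientation"])
print(read_state())
E
```

```text
scene [[510.93330026   0.         324.26926487]
 [  0.         510.93330026 194.89476805]
 [  0.           0.           1.        ]] [1203.04039014 -593.67910286 1669.12890186] [ 0.88739712  0.37984681 -0.10611653 -0.23870911]
top [[370.72676142   0.         326.18162211]
 [  0.         370.72676142 194.48334382]
 [  0.           0.           1.        ]] [ 443.81481331   55.01412298 1147.02415062] [-0.70259026  0.71087889 -0.0200984   0.02478272]
{'clock': 0.1, 'joints': array([ 1.56858658e+00,  3.85493734e-01,  6.76100224e-03, -4.45990226e-04,
       -1.19399509e+00, -2.58584418e-01]), 'joint_vel': array([-8.27495097e-06, -7.39456744e-04,  4.77173859e-03,  1.08380697e-03,
        1.51739867e-03, -4.29853769e-04]), 'joint_efforts': array([-1.28408683e-04, -3.93323672e+01,  1.88926256e+01,  4.19793561e+00,
       -2.62817062e-03,  8.34832065e-06]), 'position': array([161.01020173, 603.36485606, 230.32025951]), 'ee_rot': array([ 0.43122812, -0.56035315,  0.56125536, -0.43016169]), 'contact_force': array([ 0.02873364,  0.19921543, -0.62143958]), 'wrist_torque': array([ 0.00566121,  0.03549496, -0.02009157]), 'gripper_width': 85.26175142905431}
```

View pics/scene0.png

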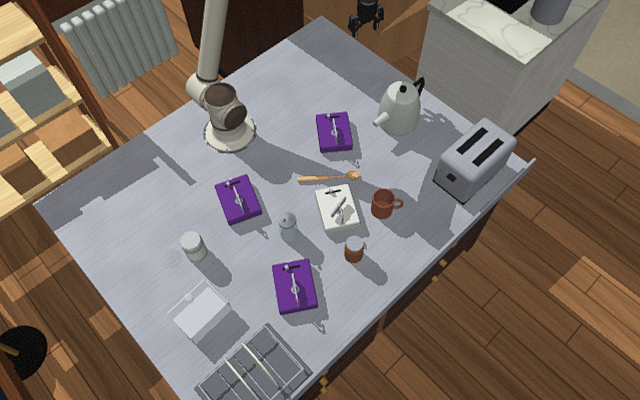

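View pics/top0.png

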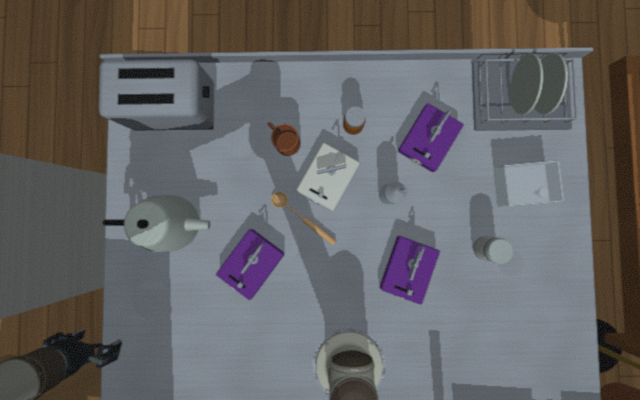

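The only white timer is at top (328,177) / scene (337,207). Purple look-alikes sit at top (250,264), (409,268) and (430,137). I'll confirm with an enlarged crop.

```bash
python3 - <<'E'
import cv2,numpy as np
a=cv2.imread("pics/top0.png")[130:220,275:385]; b=cv2.imread("pics/scene0.png")[170:245,300:375]
a=cv2.resize(a,(440*5//5,360),interpolation=cv2.INTER_CUBIC);b=cv2.resize(b,(360,360),interpolation=cv2.INTER_CUBIC)
cv2.imwrite("pics/crop1.png",np.hstack([a,b]))
E
```

```text
(no output)
```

View pics/crop1.png

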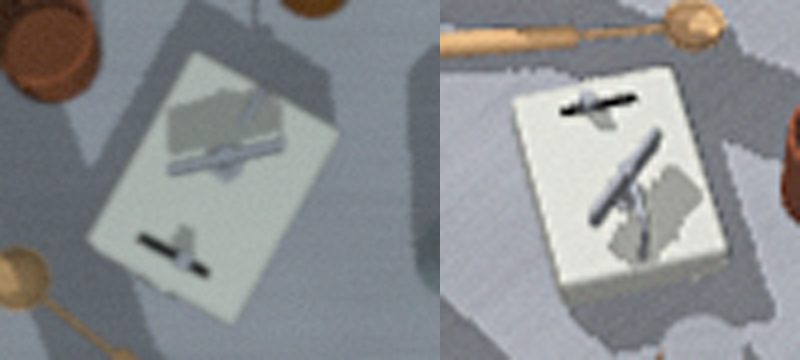

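White timer confirmed: deck corners, slot with tab at the front, wing key and hook are all visible, and the key is turned clockwise of the timer axis. Now I'll fit its pose from both views.

```bash
cat > h.py <<'E'
import numpy as np, cv2
from scipy.optimize import least_squares
from scipy.spatial.transform import Rotation as R
from bench import *
CAM={"top":(370.72676,326.18162,194.48334,[443.81481,55.01412,1147.02415],[-0.70259026,0.71087889,-0.0200984,0.02478272]),
"scene":(510.9333,324.26926,194.89477,[1203.04039,-593.6791,1669.1289],[0.88739712,0.37984681,-0.10611653,-0.23870911])}
def proj(c,P):
    f,cx,cy,o,q=CAM[c]; p=R.from_quat(q).inv().apply(np.atleast_2d(P)-o)
    return np.c_[f*p[:,0]/p[:,2]+cx,f*p[:,1]/p[:,2]+cy]
def ray(c,uv,z):
    f,cx,cy,o,q=CAM[c]; d=R.from_quat(q).apply([(uv[0]-cx)/f,(uv[1]-cy)/f,1]); return np.array(o)+d*(z-o[2])/d[2]
def tw(T,p): # timer->world
    c,s=np.cos(T[2]),np.sin(T[2]); p=np.atleast_2d(p)
    return np.c_[T[0]+c*p[:,0]-s*p[:,1],T[1]+s*p[:,0]+c*p[:,1],p[:,2]]
E
python3 - <<'E'
from h import *
t=lambda a:np.array(a)/4+[275,130]
s=lambda a:(np.array(a)-[440,0])/4.8+[300,170]
C=[[85,65,45],[85,-65,45],[-85,-65,45],[-85,65,45]]  # BL,BR,FR,FL
ut=t([[195,52],[338,133],[233,323],[90,240]])
us=s([[727,250],[560,285],[512,98],[670,68]])
for k,a in enumerate(C): print(ray("top",ut[k],45).round(),ray("scene",us[k],45).round())
def f(T,cs): 
    r=[]
    if "t" in cs: r.append(proj("top",tw(T,C))-ut)
    if "s" in cs: r.append(proj("scene",tw(T,C))-us)
    return np.ravel(r)
m=np.mean([ray("top",u,45) for u in ut],0)
for cs in("t","s","ts"):
    r=least_squares(f,[m[0],m[1],-.5],args=(cs,));print(cs,r.x.round(3),np.abs(r.fun).max().round(2))
T=r.x; print("key axis",tw(T,[[20,0,85],[-60,-15,62]]).round(1))
print("wing top",[ray("top",u,85).round(1) for u in t([[170,168],[283,148],[228,158]])],[ray("scene",u,85).round(1) for u in s([[595,218],[657,135]])])
print("tab",ray("top",t([182,255]),62),ray("scene",s([588,100]),62))
for n,h,u in(("mug",90,(286,138)),("jar",100,(354,118)),("shaker",143,(396,190))): print(n,ray("top",u,h).round())
print("tool axes",R.from_quat(read_state()["ee_rot"]).as_matrix().round(3))
E
```

```text
[669.  67.  45.] [677.  66.  45.]
[606. -39.  45.] [612. -44.  45.]
[465.  41.  45.] [470.  40.  45.]
[528. 147.  45.] [535. 147.  45.]
t [ 5.67322e+02  5.43320e+01 -5.24000e-01] 1.95
s [ 5.73301e+02  5.23720e+01 -5.32000e-01] 1.05
ts [ 5.69503e+02  5.37840e+01 -5.27000e-01] 2.18
key axis [[586.8  43.7  85. ]
 [510.1  71.   62. ]]
wing top [array([576.6,  85.9,  85. ]), array([590.1,   4.3,  85. ]), array([583.3,  44.1,  85. ])] [array([604.8,  -1.5,  85. ]), array([586.4,  80.5,  85. ])]
tab [515.18386258  78.44932862  62.        ] [519.1540623   73.97562507  62.        ]
mug [676. 176.  90.]
jar [729. -21. 100.]
shaker [ 518. -128.  143.]
tool axes [[-0.258 -0.     0.966]
 [-0.966 -0.002 -0.258]
 [ 0.002 -1.     0.   ]]
```

play_rows:
  series:
    - [0.03, 0, 0.038, 0, 0, 0, 0]
    - [0.03, 0, 0.038, 0, 0, 0, 0]
    - [0.03, 0, 0.038, 0, 0, 0, 0]
    - [0.03, 0, 0.038, 0, 0, 0, 0]
    - [0.03, 0, 0.038, 0, 0, 0, 0]
    - [0.03, 0, 0.038, 0, 0, 0, 0]
    - [0.03, 0, 0.038, 0, 0, 0, 0]
    - [0.03, 0, 0.038, 0, 0, 0, 0]
    - [0.03, 0, 0.038, 0, 0, 0, 0]
    - [0.03, 0, 0.038, 0, 0, 0, 0]

```text
clock: 1.1
position: [455.4, 205.9, 226.7]
ee_rot: [0.437, -0.557, 0.56, -0.431]
contact_force: [0.8, 0.5, -0.2]
gripper_width: 0.3
```

play_rows:
  series:
    - [0, 0, 0, 0, -0.14, 0, 0]
    - [0, 0, 0, 0, -0.14, 0, 0]
    - [0, 0, 0, 0, -0.14, 0, 0]
    - [0, 0, 0, 0, -0.14, 0, 0]
    - [0, 0, 0, 0, -0.14, 0, 0]
    - [0, 0, 0, 0, -0.14, 0, 0]
    - [0, 0, 0, 0, -0.14, 0, 0]
    - [0, 0, 0, 0, -0.14, 0, 0]
    - [0, 0, 0, 0, -0.14, 0, 0]

```text
clock: 2.0
position: [456.4, 196.7, 222.5]
ee_rot: [0.689, -0.186, 0.18, -0.677]
contact_force: [0.2, 0.5, -0.5]
gripper_width: 0.2
```

```bash
cat >> h.py <<'E'
A=np.array([588.,43.]); YAW=-.527
def pk(phi,r,z,yaw=YAW): # peg world position from timer polar angle deg
    a=np.radians(phi)+yaw; return np.array([A[0]+r*np.cos(a),A[1]+r*np.sin(a),z])
def plan(W):
    s=read_state(); M=R.from_quat(s["ee_rot"]).as_matrix(); p=np.array(s["position"])
    print("jaw angle",np.degrees(np.arctan2(M[1,0],M[0,0])).round(1),"down",M[:,1].round(3),"p",p.round(1))
    for w in W: print((M.T@(w-p)).round(1)); p=w
E
python3 - <<'E'
from h import *
plan([pk(181,34,130),pk(181,34,57)])
E
```

```text
jaw angle -30.1 down [-0.012 -0.013 -1.   ] p [456.4 196.7 222.5]
[157.3  93.1 -66. ]
[ 0.3 73.   1.3]
```

play_rows:
  series:
    - [0.04, 0.018, -0.017, 0, 0, 0, 0]
    - [0.04, 0.018, -0.017, 0, 0, 0, 0]
    - [0.04, 0.018, -0.017, 0, 0, 0, 0]
    - [0.037, 0.018, -0.016, 0, 0, 0, 0]
    - [0, 0, 0, 0, 0, 0, 0]

```text
clock: 2.5
position: [561.5, 57.4, 147.8]
ee_rot: [0.689, -0.183, 0.177, -0.679]
contact_force: [-1.2, -0.8, -1.1]
gripper_width: 0.0
```

```bash
python3 - <<'E'
from h import *
plan([pk(181,34,57)])
a=get_image("top")["color"][120:220,265:385,::-1];b=get_image("scene")["color"][150:250,290:390,::-1]
cv2.imwrite("pics/c2.png",np.hstack([cv2.resize(a,(480,400),interpolation=2),cv2.resize(b,(400,400),interpolation=2)])[:,:800])
E
```

```text
jaw angle -29.5 down [-0.012 -0.011 -1.   ] p [561.5  57.4 147.8]
[-3.4 90.8  1.8]
```

View pics/c2.png

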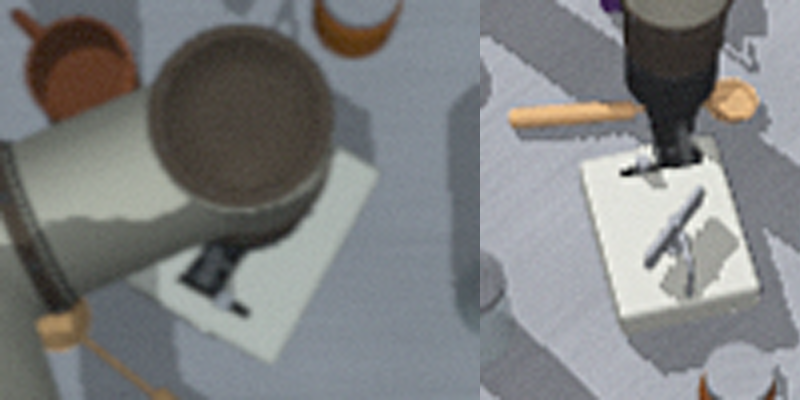

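The peg is in front of the key and the wing is on its clockwise side. Going down in front of the wing.

play_rows:
  series:
    - [-0.004, 0.03, -0.004, 0, 0, 0, 0]
    - [0, 0.03, 0, 0, 0, 0, 0]
    - [0, 0.022, 0, 0, 0, 0, 0]
    - [0, 0.005, 0, 0, 0, 0, 0]
    - [0, 0, 0, 0, 0, 0, 0]

```text
clock: 3.1
position: [556.2, 63.4, 66.5]
ee_rot: [0.687, -0.175, 0.178, -0.683]
contact_force: [-0.1, -0.7, 1.0]
gripper_width: 0.0
```

```bash
python3 - <<'E'
from h import *
plan([pk(a,34,58) for a in range(180,45,-10)])
E
```

```text
jaw angle -28.9 down [ 0.002 -0.006 -1.   ] p [556.2  63.4  66.5]
[ 3.7  8.5 -1.7]
[ 0.7 -0.   5.9]
[ 1.7 -0.   5.7]
[ 2.6 -0.   5.3]
[ 3.5 -0.   4.8]
[4.3 0.  4.1]
[4.9 0.  3.3]
[5.4 0.  2.4]
[5.8 0.  1.4]
[5.9 0.  0.4]
[ 5.9  0.  -0.7]
[ 5.7  0.  -1.7]
[ 5.3  0.  -2.6]
[ 4.8  0.  -3.5]
```

play_rows:
  series:
    - [0.002, 0.008, 0.003, 0, 0, 0, 0]
    - [0.001, 0, 0.006, 0, 0, 0, 0]
    - [0.002, 0, 0.006, 0, 0, 0, 0]
    - [0.003, 0, 0.005, 0, 0, 0, 0]
    - [0.004, 0, 0.005, 0, 0, 0, 0]
    - [0.005, 0, 0.004, 0, 0, 0, 0]

```text
clock: 3.7
position: [576.6, 78.8, 59.8]
ee_rot: [0.691, -0.182, 0.172, -0.678]
contact_force: [-4.5, -0.8, -0.1]
gripper_width: 0.3
```

```bash
cat >> h.py <<'E'
def pos():
    s=read_state(); d=np.array(s["position"][:2])-A; c,n=np.cos(YAW),np.sin(YAW)
    x,y=d[0]*c+d[1]*n,-d[0]*n+d[1]*c
    print("timer rel axis",round(x,1),round(y,1),"z",s["position"][2].round(1),"phi",np.degrees(np.arctan2(y,x)).round(),"r",np.hypot(x,y).round(1),"F",np.round(s["contact_force"],1),"Mz",np.round(s["wrist_torque"],2))
E
python3 - <<'E'
from h import *
pos()
E
```

```text
timer rel axis -27.8 25.2 z 59.8 phi 138.0 r 37.5 F [-4.5 -0.8 -0.1] Mz [-0.32  1.29 -0.01]
```

Contact is at 4.5 N, as expected for the key torque. Continuing the arc.

play_rows:
  series:
    - [0.006, 0.001, 0.003, 0, 0, 0, 0]
    - [0.006, 0, 0.003, 0, 0, 0, 0]
    - [0.007, 0, 0.002, 0, 0, 0, 0]
    - [0.007, 0, 0.001, 0, 0, 0, 0]
    - [0.007, 0, 0.0, 0, 0, 0, 0]
    - [0.007, 0, -0.001, 0, 0, 0, 0]

```text
clock: 4.3
position: [607.9, 69.0, 57.2]
ee_rot: [0.692, -0.19, 0.166, -0.676]
contact_force: [-4.4, 3.3, -0.8]
gripper_width: -0.0
```

```bash
python3 - <<'E'
from h import *
pos()
a=get_image("top")["color"][120:220,265:385,::-1];b=get_image("scene")["color"][150:250,290:390,::-1]
cv2.imwrite("pics/c3.png",np.hstack([cv2.resize(a,(300,250),interpolation=2),cv2.resize(b,(500,500),interpolation=2)[125:375]]))
E
```

```text
timer rel axis 4.1 32.5 z 57.2 phi 83.0 r 32.7 F [-4.4  3.3 -0.8] Mz [ 0.98  0.92 -0.07]
```

View pics/c3.png

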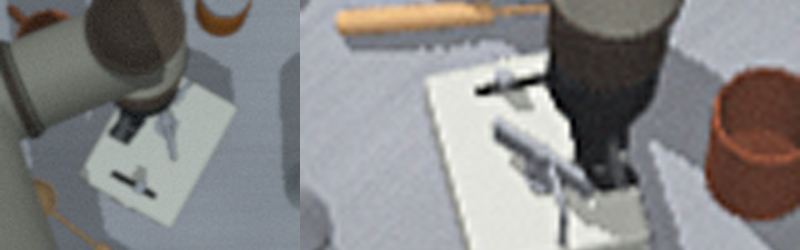

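The picture shows the peg pushing the wing, with the key well round. The tab at (503,80) is still at its off end. Finishing the stroke, then lifting.

play_rows:
  series:
    - [0.007, -0.001, -0.001, 0, 0, 0, 0]
    - [0.007, -0.001, -0.002, 0, 0, 0, 0]
    - [0.005, 0, -0.004, 0, 0, 0, 0]

```text
clock: 4.7
position: [624.0, 56.2, 59.7]
ee_rot: [0.691, -0.188, 0.167, -0.678]
contact_force: [-1.4, 3.3, -0.9]
gripper_width: 0.1
```

```bash
python3 - <<'E'
from h import *
pos(); plan([])
E
```

```text
timer rel axis 24.5 29.5 z 59.7 phi 50.0 r 38.4 F [-1.4  3.3 -0.9] Mz [ 1.18  0.33 -0.05]
jaw angle -29.1 down [-0.034 -0.01  -0.999] p [624.   56.2  59.7]
```

play_rows:
  series:
    - [-0.003, -0.005, 0.004, 0, 0, 0, 0]
    - [0, -0.035, 0, 0, 0, 0, 0]
    - [0, -0.035, 0, 0, 0, 0, 0]
    - [-0.012, -0.002, -0.024, 0, 0, 0, 0]
    - [-0.012, 0, -0.024, 0, 0, 0, 0]
    - [-0.012, 0, -0.022, 0, 0, 0, 0]
    - [0, 0, 0, 0, 0, 0, 0]

```text
clock: 5.4
position: [565.6, 14.0, 148.7]
ee_rot: [0.691, -0.181, 0.173, -0.678]
contact_force: [0.3, -0.8, 0.4]
gripper_width: 0.1
```

```bash
python3 - <<'E'
from h import *
pos(); plan([])
a=get_image("top")["color"][120:220,265:385,::-1];b=get_image("scene")["color"][150:250,290:390,::-1]
cv2.imwrite("pics/c4.png",np.hstack([cv2.resize(a,(300,250),interpolation=2),cv2.resize(b,(500,500),interpolation=2)[125:375]]))
E
```

```text
timer rel axis -4.7 -36.3 z 148.7 phi -97.0 r 36.7 F [ 0.3 -0.8  0.4] Mz [-0.01 -0.11  0.06]
jaw angle -29.0 down [-0.016 -0.014 -1.   ] p [565.6  14.  148.7]
```

View pics/c4.png

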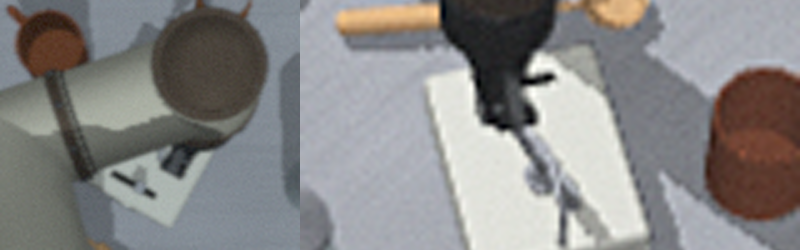

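The key is now a little short of the timer axis (wing from (520,130) to (575,205)). The peg sits above the free -y side. Descending for stroke 2.

play_rows:
  series:
    - [0, 0.03, 0, 0, 0, 0, 0]
    - [0, 0.03, 0, 0, 0, 0, 0]
    - [0, 0.025, 0, 0, 0, 0, 0]
    - [-0.002, 0.006, 0, 0, 0, 0, 0]
    - [-0.005, 0.003, 0.001, 0, 0, 0, 0]
    - [-0.005, 0, 0.003, 0, 0, 0, 0]

```text
clock: 6.1
position: [567.6, 25.7, 55.4]
ee_rot: [0.69, -0.174, 0.177, -0.68]
contact_force: [-0.3, -0.2, -0.6]
gripper_width: -0.0
```

```bash
python3 - <<'E'
from h import *
pos(); plan([])
E
```

```text
timer rel axis -9.0 -25.3 z 55.4 phi -110.0 r 26.8 F [-0.3 -0.2 -0.6] Mz [0.06 0.   0.04]
jaw angle -28.8 down [ 0.    -0.014 -1.   ] p [567.6  25.7  55.4]
```

play_rows:
  series:
    - [-0.007, 0, -0.001, 0, 0, 0, 0]
    - [-0.007, 0, 0.001, 0, 0, 0, 0]
    - [-0.006, 0, 0.003, 0, 0, 0, 0]
    - [-0.006, 0, 0.005, 0, 0, 0, 0]
    - [-0.004, 0, 0.006, 0, 0, 0, 0]
    - [-0.002, 0, 0.007, 0, 0, 0, 0]

```text
clock: 6.7
position: [547.4, 59.6, 59.1]
ee_rot: [0.691, -0.173, 0.178, -0.679]
contact_force: [-0.5, -5.9, 0.0]
gripper_width: -0.2
```

```bash
python3 - <<'E'
from h import *
pos(); plan([])
E
```

```text
timer rel axis -43.4 -6.1 z 59.1 phi -172.0 r 43.9 F [-0.5 -5.9  0. ] Mz [-1.55  0.23 -0.06]
jaw angle -28.7 down [ 0.002 -0.017 -1.   ] p [547.4  59.6  59.1]
```

play_rows:
  series:
    - [0.006, 0, 0.005, 0, 0, 0, 0]
    - [0.005, 0, 0.007, 0, 0, 0, 0]
    - [0.004, 0, 0.007, 0, 0, 0, 0]
    - [0.004, 0, 0.007, 0, 0, 0, 0]
    - [0.005, 0, 0.006, 0, 0, 0, 0]
    - [0.006, 0, 0.004, 0, 0, 0, 0]

```text
clock: 7.3
position: [571.3, 71.9, 56.2]
ee_rot: [0.699, -0.189, 0.165, -0.67]
contact_force: [-6.9, -0.6, 4.7]
gripper_width: 0.3
```

```bash
python3 - <<'E'
from h import *
pos(); plan([])
E
```

```text
timer rel axis -29.0 16.6 z 56.2 phi 150.0 r 33.4 F [-6.9 -0.6  4.7] Mz [-0.14  1.89 -0.06]
jaw angle -29.0 down [-0.044 -0.031 -0.999] p [571.3  71.9  56.2]
```

play_rows:
  series:
    - [0.005, -0.003, 0.005, 0.02, 0, -0.01, 0]
    - [0.006, -0.001, 0.004, 0.02, 0, -0.01, 0]
    - [0.007, 0, 0.003, 0, 0, 0, 0]
    - [0.007, 0, 0.002, 0, 0, 0, 0]
    - [0.007, 0, 0.001, 0, 0, 0, 0]
    - [0.007, 0, 0, 0, 0, 0, 0]

```text
clock: 7.9
position: [589.9, 68.6, 54.9]
ee_rot: [0.692, -0.198, 0.161, -0.676]
contact_force: [-9.3, 7.1, 4.1]
gripper_width: 0.2
```

```bash
python3 - <<'E'
from h import *
pos(); plan([])
E
```

```text
timer rel axis -11.3 23.1 z 54.9 phi 116.0 r 25.7 F [-9.3  7.1  4.1] Mz [ 1.81  2.38 -0.18]
jaw angle -29.5 down [-0.057 -0.008 -0.998] p [589.9  68.6  54.9]
```

The radius has shrunk, so I'll push outward and slightly up.

play_rows:
  series:
    - [0.001, -0.004, 0.007, 0, 0, -0.02, 0]
    - [0.004, -0.003, 0.007, 0, 0, -0.02, 0]
    - [0.008, -0.001, 0.004, 0, 0, -0.01, 0]
    - [0.008, -0.001, 0.003, 0, 0, 0, 0]
    - [0.008, -0.001, 0.002, 0, 0, 0, 0]

```text
clock: 8.4
position: [630.9, 78.6, 66.1]
ee_rot: [0.696, -0.177, 0.179, -0.673]
contact_force: [0.3, 0.1, -0.8]
gripper_width: 0.3
```

```bash
python3 - <<'E'
from h import *
pos(); plan([])
E
```

```text
timer rel axis 19.2 52.3 z 66.1 phi 70.0 r 55.8 F [ 0.3  0.1 -0.8] Mz [ 0.03 -0.03 -0.02]
jaw angle -29.1 down [-0.005 -0.032 -0.999] p [630.9  78.6  66.1]
```

```bash
python3 - <<'E'
from h import *
b=get_image("scene")["color"][165:240,300:380,::-1]
cv2.imwrite("pics/c5.png",cv2.resize(b,(640,600),interpolation=2))
E
```

```text
(no output)
```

View pics/c5.png

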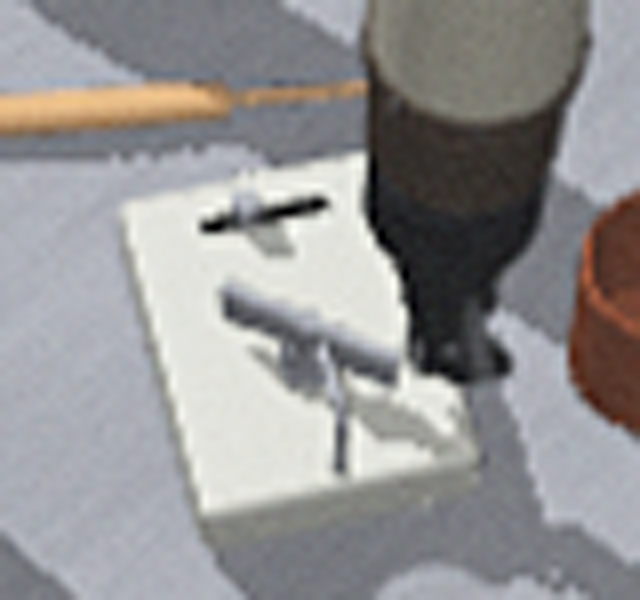

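The wings run from crop (225,300) to (400,370), the peg is past the wing tip, and the tab is still at the off end. I'll compute the key angle.

```bash
cat >> h.py <<'E'
def ang(a,b,sc=8,off=(300,165)):
    p,q=[ray("scene",np.array(u)/sc+off,85) for u in(a,b)]; d=q-p
    print("mid",((p+q)/2).round(1),"len",np.hypot(*d[:2]).round(),"wing deg timer",(np.degrees(np.arctan2(d[1],d[0])-YAW)).round(1))
E
python3 - <<'E'
from h import *
ang((225,300),(400,370)); ang((228,290),(402,365))
E
```

```text
mid [596.5  39.5  85. ] len 85.0 wing deg timer 51.8
mid [594.5  43.   85. ] len 86.0 wing deg timer 50.1
```

play_rows:
  series:
    - [0, -0.035, 0, 0, 0, 0, 0]
    - [0, -0.035, 0, 0, 0, 0, 0]
    - [-0.002, 0, -0.03, 0, 0, 0, 0]
    - [-0.002, 0, -0.03, 0, 0, 0, 0]
    - [-0.002, 0, -0.03, 0, 0, 0, 0]
    - [-0.002, 0, -0.008, 0, 0, 0, 0]
    - [0, 0, 0, 0, 0, 0, 0]

```text
clock: 9.15
position: [579.9, -6.0, 141.1]
ee_rot: [0.695, -0.178, 0.182, -0.673]
contact_force: [-0.1, 0.4, -0.6]
gripper_width: -0.3
```

```bash
python3 - <<'E'
from h import *
pos(); plan([])
E
```

```text
timer rel axis 17.6 -46.4 z 141.1 phi -69.0 r 49.6 F [-0.1  0.4 -0.6] Mz [ 0.06 -0.06  0.01]
jaw angle -29.4 down [-0.003 -0.032 -0.999] p [579.9  -6.  141.1]
```

play_rows:
  series:
    - [-0.004, 0.03, 0, 0.03, 0, 0, 0]
    - [0, 0.03, 0, 0, 0, 0, 0]
    - [0, 0.02, 0, 0, 0, 0, 0]
    - [0, 0.002, 0, 0, 0, 0, 0]
    - [0, 0, 0, 0, 0, 0, 0]

```text
clock: 9.65
position: [583.1, -2.9, 58.1]
ee_rot: [-0.683, 0.172, -0.186, 0.685]
contact_force: [0.1, 0.8, -0.6]
gripper_width: -0.1
```

```bash
python3 - <<'E'
from h import *
pos(); plan([])
E
```

```text
timer rel axis 18.8 -42.1 z 58.1 phi -66.0 r 46.1 F [ 0.1  0.8 -0.6] Mz [ 0.05  0.01 -0.  ]
jaw angle -29.4 down [ 0.02  -0.004 -1.   ] p [583.1  -2.9  58.1]
```

play_rows:
  series:
    - [-0.007, 0, 0.002, 0, 0, 0, 0]
    - [-0.007, 0, 0.002, 0, 0, 0, 0]
    - [-0.006, 0, 0.002, 0, 0, 0, 0]
    - [-0.006, 0, 0.001, 0, 0, 0, 0]
    - [-0.006, 0, 0.002, 0, 0, 0, 0]

```text
clock: 10.15
position: [562.2, 23.6, 61.5]
ee_rot: [-0.682, 0.168, -0.189, 0.686]
contact_force: [4.4, -4.6, -2.6]
gripper_width: 0.1
```

```bash
python3 - <<'E'
from h import *
pos(); plan([])
E
```

```text
timer rel axis -12.6 -29.8 z 61.5 phi -113.0 r 32.3 F [ 4.4 -4.6 -2.6] Mz [-1.3  -1.2  -0.04]
jaw angle -29.3 down [ 0.03  -0.002 -1.   ] p [562.2  23.6  61.5]
```

play_rows:
  series:
    - [-0.006, 0.001, 0.001, 0, 0, 0, 0]
    - [-0.006, 0.001, 0.003, 0, 0, 0, 0]
    - [-0.005, 0, 0.004, 0, 0, 0, 0]

```text
clock: 10.45
position: [553.6, 38.1, 61.7]
ee_rot: [-0.682, 0.164, -0.191, 0.686]
contact_force: [1.7, -6.6, -1.5]
gripper_width: -0.1
```

```bash
python3 - <<'E'
from h import *
pos(); plan([])
E
```

```text
timer rel axis -27.3 -21.5 z 61.7 phi -142.0 r 34.8 F [ 1.7 -6.6 -1.5] Mz [-1.75 -0.41 -0.09]
jaw angle -29.2 down [ 0.039 -0.004 -0.999] p [553.6  38.1  61.7]
```

Now short pushes along timer +y to feel the stop.

play_rows:
  series:
    - [-0.001, 0, 0.004, 0, 0, 0, 0]
    - [0, 0, 0.004, 0, 0, 0, 0]

```text
clock: 10.65
position: [554.1, 43.7, 61.8]
ee_rot: [-0.684, 0.166, -0.19, 0.685]
contact_force: [0.2, -5.1, -1.6]
gripper_width: -0.0
```

play_rows:
  series:
    - [0, 0, 0.004, 0, 0, 0, 0]
    - [0, 0, 0.004, 0, 0, 0, 0]

```text
clock: 10.85
position: [555.0, 47.9, 61.8]
ee_rot: [0.686, -0.167, 0.189, -0.682]
contact_force: [0.7, -9.3, 1.0]
gripper_width: 0.5
```

play_rows:
  series:
    - [0, 0, 0.004, 0, 0, 0, 0]
    - [0, 0, 0.004, 0, 0, 0, 0]

```text
clock: 11.05
position: [554.8, 50.2, 61.9]
ee_rot: [0.689, -0.17, 0.187, -0.679]
contact_force: [-0.7, -13.3, 3.4]
gripper_width: -0.1
```

```bash
python3 - <<'E'
from h import *
pos(); plan([])
E
```

```text
timer rel axis -32.3 -10.4 z 61.9 phi -162.0 r 33.9 F [ -0.7 -13.3   3.4] Mz [-3.63  0.19 -0.19]
jaw angle -29.3 down [ 0.019 -0.021 -1.   ] p [554.8  50.2  61.9]
```

play_rows:
  series:
    - [0, 0, 0.005, 0, 0, 0, 0]
    - [0, 0, 0.005, 0, 0, 0, 0]

```text
clock: 11.25
position: [553.5, 51.0, 62.1]
ee_rot: [0.695, -0.175, 0.184, -0.673]
contact_force: [-1.6, -14.2, 4.1]
gripper_width: 0.1
```

play_rows:
  series:
    - [0, 0, 0.006, 0, 0, 0, 0]
    - [0, 0, 0.006, 0, 0, 0, 0]
    - [0, 0, 0.006, 0, 0, 0, 0]

```text
clock: 11.55
position: [552.0, 51.5, 62.5]
ee_rot: [0.705, -0.184, 0.179, -0.662]
contact_force: [-3.0, -17.1, 5.4]
gripper_width: 0.2
```

```bash
python3 - <<'E'
from h import *
pos(); plan([])
E
```

```text
timer rel axis -35.4 -10.7 z 62.5 phi -163.0 r 37.0 F [ -3.  -17.1   5.4] Mz [-4.56  0.34 -0.06]
jaw angle -29.7 down [-0.023 -0.057 -0.998] p [552.   51.5  62.5]
```

The stop is firm: 17 N against about 6 N while turning, with no further travel. Backing off, rising, and moving clear to check by picture.

play_rows:
  series:
    - [0, 0, -0.008, 0.03, 0, 0, 0]
    - [0, -0.03, -0.002, 0.03, 0, 0, 0]
    - [0, -0.03, 0, 0, 0, 0, 0]
    - [-0.015, 0, -0.012, 0, 0, 0, 0]
    - [-0.015, 0, -0.012, 0, 0, 0, 0]
    - [-0.014, 0, -0.01, 0, 0, 0, 0]
    - [0, 0, 0, 0, 0, 0, 0]

```text
clock: 12.25
position: [486.6, 34.6, 126.7]
ee_rot: [0.684, -0.18, 0.185, -0.683]
contact_force: [-0.2, 0.0, 0.1]
gripper_width: 0.1
```

```bash
python3 - <<'E'
from h import *
pos(); plan([])
b=get_image("scene")["color"][165:240,300:380,::-1]
cv2.imwrite("pics/c6.png",cv2.resize(b,(640,600),interpolation=2))
E
```

```text
timer rel axis -83.4 -58.2 z 126.7 phi -145.0 r 101.7 F [-0.2  0.   0.1] Mz [ 0.01 -0.02  0.01]
jaw angle -29.9 down [ 0.007 -0.003 -1.   ] p [486.6  34.6 126.7]
```

View pics/c6.png

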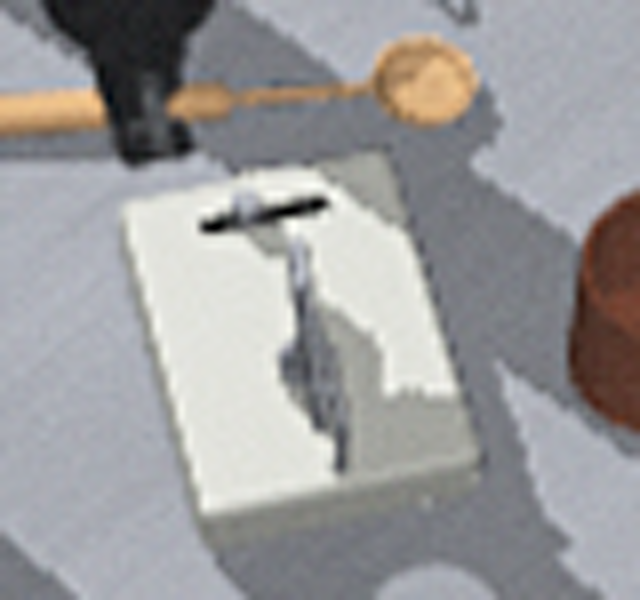

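```bash
python3 - <<'E'
from h import *
ang((302,240),(328,425)); ang((300,250),(332,430))
print(ray("scene",np.array([244,207])/8+[300,165],62), ray("scene",np.array([204,226])/8+[300,165],45),ray("scene",np.array([325,204])/8+[300,165],45),tw([571,53,YAW],[[-60,-15,62],[-60,0,45]]))
E
```

```text
mid [596.1  41.7  85. ] len 94.0 wing deg timer -7.2
mid [599.1  39.3  85. ] len 92.0 wing deg timer -5.3
[518.43794523  72.97208328  62.        ] [505.78048488  59.64613442  45.        ] [535.94500327 108.1785574   45.        ] [[511.59667313  70.21176215  62.        ]
 [519.14081286  83.17655894  45.        ]]
```

The wing is at -7° in the timer frame, i.e. key ≈ 6.4, at its stop. The tab is at the off end. Lowering beside the tab.

play_rows:
  series:
    - [0.003, 0.025, 0.005, 0, 0, 0, 0]
    - [0.001, 0.025, 0.002, 0, 0, 0, 0]
    - [0, 0.01, 0, 0, 0, 0, 0]
    - [0, 0, 0, 0, 0, 0, 0]

```text
clock: 12.7
position: [500.3, 41.0, 67.7]
ee_rot: [-0.682, 0.176, -0.187, 0.684]
contact_force: [0.3, -0.0, 0.3]
gripper_width: -0.0
```

```bash
python3 - <<'E'
from h import *
pos(); plan([])
E
```

```text
timer rel axis -74.8 -45.8 z 67.7 phi -149.0 r 87.7 F [ 0.3 -0.   0.3] Mz [-0.01  0.09  0.02]
jaw angle -29.7 down [ 0.017 -0.001 -1.   ] p [500.3  41.   67.7]
```

play_rows:
  series:
    - [-0.004, 0.008, 0, 0, 0, 0, 0]
    - [-0.001, 0.005, 0, 0, 0, 0, 0]
    - [0, 0, 0.006, 0, 0, 0, 0]
    - [0, 0, 0.006, 0, 0, 0, 0]

```text
clock: 13.1
position: [503.6, 54.9, 55.5]
ee_rot: [-0.682, 0.175, -0.188, 0.685]
contact_force: [0.7, 0.1, -0.7]
gripper_width: -0.1
```

```bash
python3 - <<'E'
from h import *
pos(); plan([])
E
```

```text
timer rel axis -78.9 -32.2 z 55.5 phi -158.0 r 85.2 F [ 0.7  0.1 -0.7] Mz [ 0.03  0.04 -0.01]
jaw angle -29.8 down [ 0.02  -0.001 -1.   ] p [503.6  54.9  55.5]
```

play_rows:
  series:
    - [0, 0.003, 0.005, 0, 0, 0, 0]
    - [0, 0.001, 0.006, 0, 0, 0, 0]
    - [0, 0, 0.006, 0, 0, 0, 0]
    - [0, 0, 0.006, 0, 0, 0, 0]

```text
clock: 13.5
position: [516.0, 76.1, 52.3]
ee_rot: [-0.682, 0.174, -0.188, 0.685]
contact_force: [-0.5, -2.1, -0.6]
gripper_width: -0.2
```

play_rows:
  series:
    - [0, 0, 0.005, 0, 0, 0, 0]
    - [0, 0, 0.005, 0, 0, 0, 0]

```text
clock: 13.7
position: [519.4, 82.9, 52.2]
ee_rot: [0.685, -0.176, 0.186, -0.682]
contact_force: [-1.3, -22.1, 8.6]
gripper_width: 0.1
```

```bash
python3 - <<'E'
from h import *
pos(); plan([])
E
```

```text
timer rel axis -79.4 0.0 z 52.2 phi 180.0 r 79.4 F [ -1.3 -22.1   8.6] Mz [-6.3   0.22 -0.19]
jaw angle -29.7 down [ 0.013 -0.007 -1.   ] p [519.4  82.9  52.2]
```

The tab was carried at 2 N, then came up firmly against its end where predicted (peg y ≈ 0). Backing off and lifting away.

play_rows:
  series:
    - [0, 0, -0.008, 0, 0, 0, 0]
    - [0, -0.005, -0.004, 0, 0, 0, 0]
    - [0, -0.035, 0, 0, 0, 0, 0]
    - [0, -0.04, 0, 0, 0, 0, 0]
    - [-0.04, -0.03, -0.02, 0, 0, 0, 0]
    - [-0.04, 0, -0.02, 0, 0, 0, 0]
    - [0, 0, 0, 0, 0, 0, 0]
    - [0, 0, 0, 0, 0, 0, 0]

```text
clock: 14.5
position: [426.9, 81.4, 165.3]
ee_rot: [-0.68, 0.173, -0.189, 0.686]
contact_force: [0.4, 0.3, 0.6]
gripper_width: -0.3
```

```bash
python3 - <<'E'
from h import *
pos()
b=get_image("scene")["color"][130:280,270:430,::-1]
cv2.imwrite("pics/c7.png",cv2.resize(b,(640,600),interpolation=2))
E
```

```text
timer rel axis -158.5 -47.8 z 165.3 phi -163.0 r 165.6 F [0.4 0.3 0.6] Mz [-0.03 -0.03 -0.01]
```

View pics/c7.png

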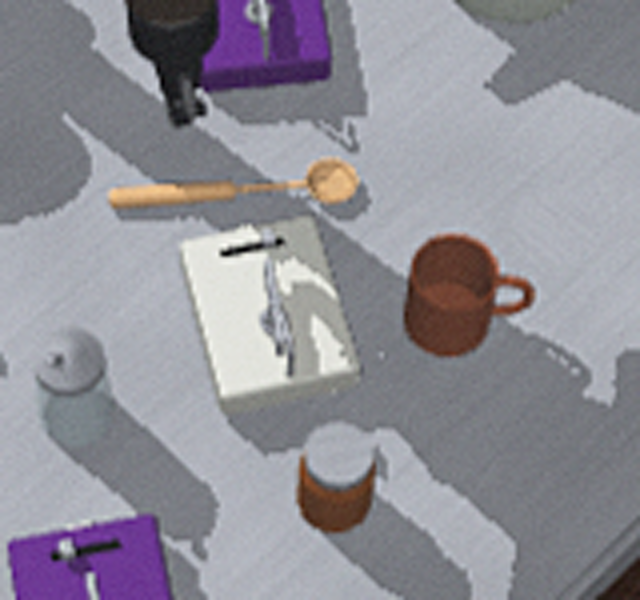

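The tab at (268,238) is now at the far end of its slot, the key is along the timer axis at its stop, and the things around stand as before. The gripper is clear.

```bash
python3 -c "
from bench import *
print(job_done())"
```

```text
the job is handed in; nothing more can be done
None
```

I wound the timer to its stop, then slid the start tab to the far end of its slot, and handed the job in at about 14.6 s of the 72 s allowed.

- **Winding:** I pushed the wings with the shut fingers in three partial turns. The second stroke slipped off past the wing tip, so the third finished the winding. At the stop the force rose to about 17 N, against 6–7 N while that stroke turned the key, and it moved no further. The picture put the wings at about -6° to -7° in the timer's frame, which matches 6.4 rad.
- **Start tab:** It moved at about 2 N, then met a firm end stop at about 24 N. The last picture shows it at the far end of its slot.
- **Surroundings:** In the last picture the mug, shaker, spoon and jar look unmoved. The kettle and tin were mostly or wholly outside that crop, but the arm never worked near them. The gripper was clear of everything, with about 0 N on it.
- **Force limits:** The highest force I read was about 24 N, under the 60 N limit, though I only had readings at the end of each move.
- **Disagreement:** The two cameras differed by about 6 mm on the timer's position. I worked from a value in between, and the contacts came where expected to within a few mm.

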